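# Present a polished section to the macro camera

## Robot

A 6-joint arm with a two-finger parallel gripper is mounted at the origin on a cart in front of the work surface, level with it; the furniture and walls round the work are solid. World frame = base frame: x ahead of the robot, y to its left, z up, the work surface at z = 0. Lengths are in mm, angles in degrees, forces in N, time in s.
With the tool pointing down it reaches from about 275 to 875 mm from the base axis. Payload 12.5 kg.
Tool frame: the origin (TCP) lies between the finger pads; the fingertips stand 17 mm ahead of it and the grasp point (between the pads) lies 2 mm behind it; z points along the fingers, y is the line along which they close (so a half turn about z gives the same grasp; the last joint's range is limited). The gripper opens to 85 mm and grips with 20 to 120 N. Pads are 22 mm wide; open, the fingers measure 114 mm over their backs; the gripper's body (76 mm by 85 mm) begins 54 mm behind the grasp point. The pads swing forward as they close: fully open they stand 13 mm farther back than shut.
Start: joints at [-71.368, 20.094, 94.641, -0, 65.266, -4.847], TCP at [219.151, -504.438, 248.29] pointing down, gripper open.
Joint ranges: [-157.81, 157.81], [-45, 120.19], [0.68, 151.7], [-89.99, 269.99], [4.06, 180], [-164.3, 164.3]. Speed limits (degrees/s): [127.2, 127.2, 159.86, 180, 180, 180].

## Interface

Orientations are given as [roll, pitch, yaw] about the fixed x, y, z axes, in that order (R = Rz(yaw) Ry(pitch) Rx(roll)).
In Python, from cell import bot gives the robot as it stands.
- The arm moves only by the tool jog_arm, never from a script. Its argument "deltas" is a list of rows, each an object with "xyz": the shift along the tool's x, y, z in units of 50 mm (1.0 is 50 mm), a list of three; "turn": the turn, a rotation vector about the tool's x, y, z in units of 6 degrees (1.0 is 6 degrees), a list of three; "fingers": the opening, from 0 (shut) to 1 (fully open). A call has 1 to 20 rows; each row is the pose to reach, as a shift and turn from the pose commanded when the call began, along the tool's axes at that moment; what a row does not reach only later rows make up. A row lasts 1/8 s, in which the tool goes at most 62.5 mm and 10.7 degrees, less where a joint would pass 70% of its speed; a pose out of reach is approached as far as the arm can. A call with a gripper value outside its range is refused whole. The fingers move at their own pace and stop on an object; "squeeze" is the grip in N (left out, the last holds). Time passes only in rows, so rows that repeat a pose let the fingers close. It gives the time, the measured TCP pose, the force, the opening and the grip force at its end, in the units of the state.
- bot.read_state(): the state, without advancing time (a new reading comes with each control period).
- bot.capture(name): name is "side" or "top"; returns the picture (384x512x3 uint8, red, green, blue); there is no depth.
- bot.camera_info(name): a dict with "fovy" (degrees; the focal length in pixels is half the picture's height over the tangent of half this angle, whatever the lens; pixels are square), "cx", "cy" (the principal point, pixels), "distortion" ([k1, k2, p1, p2, k3] as OpenCV has them; the pictures are not rectified), "pose" (4x4, takes a point from camera to world coordinates). Camera axes: x right, y up, looking along -z (the intrinsics and any distortion apply to the point x, -y, -z); pixel columns grow to the right and rows downward; lengths in mm; the calibration is good to about 2 mm. A picture is of the moment at which its call begins. camera_info takes no time and is no camera call.
- bot.job_done(): hands the job in; it is judged then, once.
Trained networks look in the newest picture that a camera, given by its name, has taken for a name from the list of things; names that differ only in an ending like _2 or _b are one class to them, and where a whole thing is asked for, a point or a joint stands for the part that bears it (a point fixed in the world has none). Each returns a list of dicts, best first, with "p" (0 to 1); they miss things now and then, are a little off and sometimes report something else, mostly with a low value. They report only what shows in the picture. A call takes as long as a camera call.
- bot.look_for(camera, target): "rect" ([left, top, right, bottom] in pixels, round what is visible of it).
The state is a dict: "t": time; "joint_positions": joint angles; "joint_velocities": joint speeds; "effort": joint torques, N m; "eef_pos": TCP position; "tcp_rot": TCP orientation; "force": force on the tool from outside, world axes, zero at the start; "wrist_torque": the same for the moment, N m; "finger_gap": finger opening in mm; "gripper_force": force on a finger pad.
Only numpy, scipy, OpenCV 4.12 (cv2) and the standard library are available. Lean on these libraries where they do the work, as an engineer would, in place of code of your own. Each camera call takes 0.05 s, during which the arm holds its last target. There are 200 camera calls.

## Task

The macro camera is to photograph the slim section (25 mm across; the other five in the carousel are 30 mm): turn the carousel by its centre knob until the slim section clicks home at the opening of the clear dust shield, then lift it out by its rim without tilting any other section out of its cup. Present it to the camera with its polished face, the one that lay downward in the cup, looking squarely into the lens, centred on the lens axis and 90 mm in front of the ring light's front face, and finish while still holding it there motionless in the gripper. Touch neither the camera nor its stand, and leave the other sections in their cups and the loose things on the bench where they are.

Things in the scene. Friction and masses are not known exactly. Their poses are not given: they have to be found in the camera images.
- carousel_stand: fixed round foot of the six-place specimen carousel, 208 mm in diameter; origin: centre of its underside on the carousel's axis, z up; its -x axis points to the opening of the dust shield. Position and yaw vary
- shield (a point): clear dust shield, fixed; this point is on the carousel's axis at its top face, 75 mm above the bench (underside 72 mm, radius 104 mm). It covers all but a sector of 46 degrees either side of the stand's -x, open from radius 24 mm outward, so only the cup there can be reached from above; three thin posts carry it, none in the opening
- carousel (a joint): turn of the carousel in rad, positive anticlockwise seen from above, 0 at the start, resting in a detent. A spring roller in a six-lobed star wheel holds a detent at every multiple of pi/3 (60 degrees): let go within about 20 degrees of one, it runs home by itself to about 1 degree. Turning takes at most about 0.2 N m; it turns either way, a full turn each way
- knob (a point): middle of the knob's bar grip, on the carousel's axis, 98 mm above the bench: a black bar 40 mm long and 13 mm thick, 85 to 110 mm above the bench, on a flange of 18 mm radius (79 to 85 mm), above the shield. The bar lies along this point's x axis: along the stand's x at joint value 0, and turns with the carousel
- opening (a point): floor of the cup position at the shield's opening, 72 mm from the carousel's axis along the stand's -x, 44 mm above the bench. Six cups stand 60 degrees apart at this radius: 32 mm inside, 37 mm outside, rim 49 mm above the bench; the plate between them is at 44 mm too. At the start a 30 mm section stands here
- slim_section: the section to present: a resin cylinder 25 mm in diameter, 20 mm high, 25 to 50 g, polished face down in a cup with about 3.5 mm of play all round, its top 64 mm above the bench. Origin: centre of its back (upper end in the cup); z axis along the cylinder to the polished face (down, in the cup). It starts in one of the four cups 60 or 120 degrees either side of the opening
- polished_face (a point): centre of the slim section's polished face, 20 mm from its origin along its z axis
- macro_camera: macro camera with ring light (60 mm in diameter), looking up and toward the robot. Origin: its tilt pivot, 88 mm above the bench; z axis: the lens axis, out of the lens, 28 to 42 degrees from vertical; the ring light's front face is 65 mm from the origin along z. Position, yaw and tilt vary, but stay through a run. Must not be touched
- camera_stand: fixed stand of the macro camera, a 100 x 84 mm base plate with two cheeks 101 mm high; origin: on its underside, straight below the camera's tilt pivot. Must not be touched
- view_point (a point): point on the lens axis 90 mm in front of the ring light's front face, 155 mm from the camera's origin along its z axis; about 0.20 to 0.23 m above the bench. The centre of the polished face belongs here
- section_1: another section, 30 mm in diameter, 16 mm high, polished face down in its cup; origin: centre of its back (upper end face). Stays in its cup
- section_2: another section, 30 mm in diameter, 18 mm high, polished face down in its cup; origin: centre of its back (upper end face). Stays in its cup
- section_3: another section, 30 mm in diameter, 15 mm high, polished face down in its cup; origin: centre of its back (upper end face). Stays in its cup
- section_5: another section, 30 mm in diameter, 14 mm high, polished face down in its cup; origin: centre of its back (upper end face). Stays in its cup
- section_6: another section, 30 mm in diameter, 17 mm high, polished face down in its cup; origin: centre of its back (upper end face). Stays in its cup
- petri_dish: small open glass dish, 60 mm in diameter, 13 mm high, lying loose in front; origin under its centre; leave alone
- tweezers: tweezers 134 mm long, 9 mm high, lying loose at the left; origin under the centre; leave alone
- magnifier: hand magnifier 45 x 110 x 12 mm, lying loose before the camera; origin under the centre; leave alone

How it is judged (in metres and radians):
On the way, in this order (a step that is already met when the one before it is completed fails the run):
1. the carousel rests in a detent with the slim section standing in its cup at the opening (horizontal distance between slim_section and opening below 0.01 m and height (world z) of slim_section between 0.06 and 0.068 m and (value of joint carousel between -5.30599 and -5.16599 rad or value of joint carousel between -4.25879 and -4.11879 rad or value of joint carousel between -3.21159 and -3.07159 rad or value of joint carousel between -2.1644 and -2.0244 rad or value of joint carousel between -1.1172 and -0.977198 rad or value of joint carousel between -0.07 and 0.07 rad or value of joint carousel between 0.977198 and 1.1172 rad or value of joint carousel between 2.0244 and 2.1644 rad or value of joint carousel between 3.07159 and 3.21159 rad or value of joint carousel between 4.11879 and 4.25879 rad or value of joint carousel between 5.16599 and 5.30599 rad)), for 0.3 s.
2. the slim section is lifted clear of the carousel in the gripper, the carousel staying in its detent (height (world z) of polished_face above 0.085 m and contact force between the fingers and slim_section above 1 N and contact force between carousel and slim_section below 0.05 N and (value of joint carousel between -5.30599 and -5.16599 rad or value of joint carousel between -4.25879 and -4.11879 rad or value of joint carousel between -3.21159 and -3.07159 rad or value of joint carousel between -2.1644 and -2.0244 rad or value of joint carousel between -1.1172 and -0.977198 rad or value of joint carousel between -0.07 and 0.07 rad or value of joint carousel between 0.977198 and 1.1172 rad or value of joint carousel between 2.0244 and 2.1644 rad or value of joint carousel between 3.07159 and 3.21159 rad or value of joint carousel between 4.11879 and 4.25879 rad or value of joint carousel between 5.16599 and 5.30599 rad)), for 0.1 s.
At the end, for the whole second after the job is handed in: held still in the gripper, nothing else carrying it: centre of the polished face within 12 mm of the view point, axis within 0.14 rad of the lens axis, polished face to the lens; carousel within 4 degrees of a detent, the other sections in their cups (4 mm in height, 6 mm in radius) (distance between polished_face and view_point below 0.012 m and angle between the z axis of slim_section and the z axis of macro_camera, either way round below 0.14 rad and z of slim_section in the frame of macro_camera above 0.162 m and height (world z) of polished_face above 0.15 m and linear speed of slim_section below 0.02 m/s and angular speed of slim_section below 0.15 rad/s and contact force between the fingers and slim_section above 1 N and contact force between carousel and slim_section below 0.05 N and (value of joint carousel between -5.30599 and -5.16599 rad or value of joint carousel between -4.25879 and -4.11879 rad or value of joint carousel between -3.21159 and -3.07159 rad or value of joint carousel between -2.1644 and -2.0244 rad or value of joint carousel between -1.1172 and -0.977198 rad or value of joint carousel between -0.07 and 0.07 rad or value of joint carousel between 0.977198 and 1.1172 rad or value of joint carousel between 2.0244 and 2.1644 rad or value of joint carousel between 3.07159 and 3.21159 rad or value of joint carousel between 4.11879 and 4.25879 rad or value of joint carousel between 5.16599 and 5.30599 rad) and height (world z) of section_1 between 0.056 and 0.064 m and horizontal distance between section_1 and carousel_stand between 0.066 and 0.078 m and height (world z) of section_2 between 0.058 and 0.066 m and horizontal distance between section_2 and carousel_stand between 0.066 and 0.078 m and height (world z) of section_3 between 0.055 and 0.063 m and horizontal distance between section_3 and carousel_stand between 0.066 and 0.078 m and height (world z) of section_5 between 0.054 and 0.062 m and horizontal distance between section_5 and carousel_stand between 0.066 and 0.078 m and height (world z) of section_6 between 0.057 and 0.065 m and horizontal distance between section_6 and carousel_stand between 0.066 and 0.078 m); the arm keeps its last pose, push and grip.
It fails at once if the camera or its stand is touched with more than 1 N (contact force between any of macro_camera, camera_stand and anything else above 1 N).
It fails at once if another section is lifted or thrown out of its cup (more than 12 mm) (height (world z) of section_1 above 0.072 m or height (world z) of section_1 below 0.048 m or height (world z) of section_2 above 0.074 m or height (world z) of section_2 below 0.05 m or height (world z) of section_3 above 0.071 m or height (world z) of section_3 below 0.047 m or height (world z) of section_5 above 0.07 m or height (world z) of section_5 below 0.046 m or height (world z) of section_6 above 0.073 m or height (world z) of section_6 below 0.049 m).
It fails at once if the dish, the tweezers or the magnifier is pushed more than 30 mm away (distance of any of petri_dish, tweezers, magnifier from where it was at the start of the episode above 0.03 m).
It also fails if it takes over 61 s, if anything falls off the work surface, if the arm or the gripper's body presses on something with over 40 N, if the wrist force passes 120 N, or if a joint passes its speed limit or range.

## Working session

There is one attempt and no reset: what is moved stays moved. The work goes in short steps, Python scripts to look and compute and a tool call to move; the robot and the scene stay as the last step left them, time stands still between calls to the robot, and variables do not carry over. Pictures are saved under pics/ and viewed, at most 10 in all, crops included, and the job is handed in when it is done.

Besides the shell and the picture viewer there is one more tool, called after "Call:" as name(argument=value, ...), one argument or row to a line, values as JSON. jog_arm: Moves the arm, as the interface text tells. Its arguments: {"type":"object","properties":{"deltas":{"type":"array"},"squeeze":{"type":"number"}},"required":["deltas"]}

```bash
mkdir -p pics; ls
cat > h.py <<'E'
import numpy as np, cv2
from cell import bot
def save(cam,n):
    im=bot.capture(cam); cv2.imwrite(f'pics/{n}.png',im[:,:,::-1]); return im
E
python3 - <<'E'
from h import *
for c in('side','top'):
    save(c,c+'0'); i=bot.camera_info(c); print(c,i['fovy'],i['cx'],i['cy'],i['distortion'],np.round(i['pose'],3).tolist())
    for n in ['carousel_stand','knob','slim_section','section_1','macro_camera','camera_stand','petri_dish','tweezers','magnifier']:
        print(n,[(np.round(d['rect']).tolist(),round(d['p'],2)) for d in bot.look_for(c,n)])
print(bot.read_state())
a=[cv2.imread(f'pics/{c}0.png') for c in('side','top')]
E
```

```text
pics
side 54.96696034928655 254.9980063522278 194.11514569396863 [-0.04557007  0.          0.          0.          0.        ] [[-0.82, 0.352, -0.451, 96.356], [-0.572, -0.492, 0.657, 641.311], [0.009, 0.797, 0.604, 709.486], [0.0, 0.0, 0.0, 1.0]]
carousel_stand []
knob [([187.0, 206.0, 251.0, 257.0], 0.85)]
slim_section []
section_1 [([238.0, 229.0, 246.0, 239.0], 0.66), ([234.0, 215.0, 247.0, 224.0], 0.54)]
macro_camera [([246.0, 148.0, 276.0, 176.0], 0.72)]
camera_stand [([246.0, 148.0, 279.0, 198.0], 0.65)]
petri_dish [([262.0, 278.0, 284.0, 302.0], 0.74)]
tweezers []
magnifier [([288.0, 204.0, 319.0, 216.0], 0.83)]
top 44.780472163528685 254.36037311927834 184.54178828065034 [-0.18794001  0.          0.          0.          0.        ] [[0.009, 0.99, -0.142, 351.91], [-1.0, 0.011, 0.011, 49.085], [0.012, 0.141, 0.99, 1330.359], [0.0, 0.0, 0.0, 1.0]]
carousel_stand [([195.0, 128.0, 271.0, 209.0], 0.73)]
knob [([211.0, 156.0, 259.0, 199.0], 0.92), ([310.0, 132.0, 345.0, 170.0], 0.19)]
slim_section []
section_1 []
macro_camera [([323.0, 136.0, 345.0, 167.0], 0.64)]
camera_stand [([
[... 185 characters left out ...]
't': 1.0, 'joint_positions': array([-7.13660921e+01,  2.00938289e+01,  9.46428339e+01,  5.08817033e-04,
        6.52649166e+01, -4.84751841e+00]), 'joint_velocities': array([-0.03820895,  0.00904363,  0.06587218,  0.00046883,  0.06165241,
       -0.01450837]), 'effort': array([-2.53701350e-03, -5.06039858e+01, -2.91649693e+01, -3.30668672e-04,
        6.24182212e-04,  1.80825765e-05]), 'eef_pos': array([ 219.16334168, -504.42104468,  248.27659199]), 'tcp_rot': array([-1.79998465e+02, -5.93940069e-04,  2.34812134e+01]), 'force': array([ 0.1900276 , -1.00792775, -0.47616189]), 'wrist_torque': array([-0.01782659,  0.00144332, -0.00903018]), 'gripper_force': 0.0, 'finger_gap': 85.63032461800398}
```

Run:
```python
import cv2
a=cv2.imread('pics/top0.png')[110:275,170:370]; cv2.imwrite('pics/t1.png',cv2.resize(a,None,fx=3.6,fy=3.6,interpolation=cv2.INTER_CUBIC))
a=cv2.imread('pics/side0.png')[130:310,140:340]; cv2.imwrite('pics/s1.png',cv2.resize(a,None,fx=3.3,fy=3.3,interpolation=cv2.INTER_CUBIC))
```

```text
(no output)
```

View pics/t1.png

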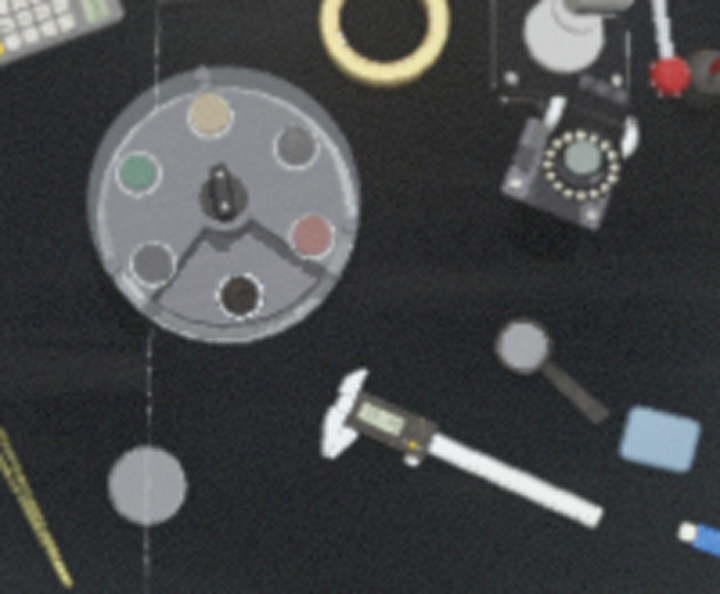

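View pics/s1.png

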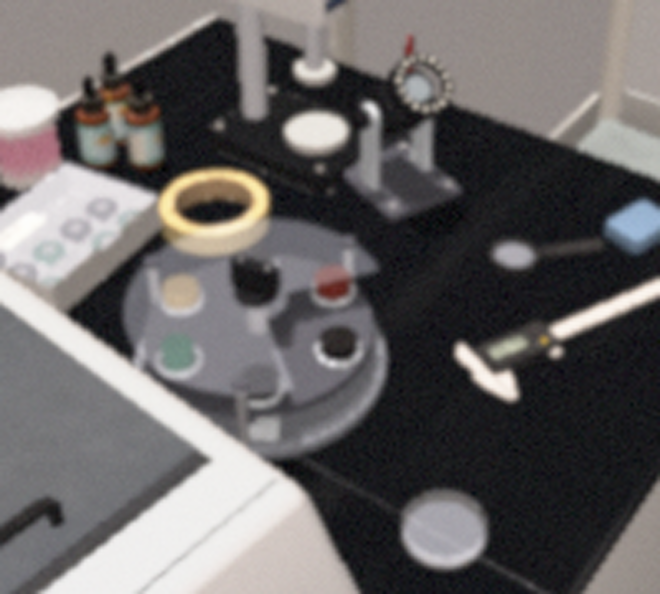

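```bash
cat >> h.py <<'E'
def cam(c):
    i=bot.camera_info(c); f=192/np.tan(np.radians(i['fovy']/2)); P=np.array(i['pose'])
    F=np.diag([1,-1,-1.]); R=F@P[:3,:3].T; t=-R@P[:3,3]
    return np.array([[f,0,i['cx']],[0,f,i['cy']],[0,0,1.]]),np.array(i['distortion'],float),R,t,P[:3,3]
def proj(c,X):
    K,d,R,t,_=cam(c); return cv2.projectPoints(np.array(X,float).reshape(-1,1,3),cv2.Rodrigues(R)[0],t,K,d)[0][:,0]
def ray(c,uv):
    K,d,R,t,o=cam(c); n=cv2.undistortPoints(np.array(uv,float).reshape(-1,1,2),K,d)[:,0]
    v=np.c_[n,np.ones(len(n))]@R; return o,v/np.linalg.norm(v,axis=1)[:,None]
def onz(c,uv,z):
    o,v=ray(c,uv); return o+v*((z-o[2])/v[:,2])[:,None]
def ortho(c,im,cx,cy,z,half,s):
    # image up = +x, right = -y ; s mm/px
    n=int(2*half/s); a=(np.arange(n)-n/2+.5)*s
    Y,X=np.meshgrid(cy-a,cx-a); p=proj(c,np.c_[X.ravel(),Y.ravel(),np.full(X.size,z)]).astype(np.float32)
    return cv2.remap(im,p[:,0].reshape(n,n),p[:,1].reshape(n,n),cv2.INTER_CUBIC)
def avg(c,n):
    return np.mean([bot.capture(c).astype(float) for _ in range(n)],0)
E
python3 - <<'E'
from h import *
k=170+222/3.6,110+195/3.6
print('knob',onz('top',[k],105),onz('side',[(140+255/3.3,130+268/3.3)],105))
c=onz('top',[k],105)[0]
for cm in('top','side'):
    im=avg(cm,8); np.save(cm+'.npy',im)
a=[ortho(cm,np.load(cm+'.npy').astype(np.float32),c[0],c[1],62,115,.6).clip(0,255).astype(np.uint8) for cm in('top','side')]
cv2.imwrite('pics/o1.png',np.hstack(a)[:,:,::-1])
o=np.hstack(a); print(o.shape)
E
```

```text
knob [[581.51926984  96.75592142 105.        ]] [[584.51797657  99.49695226 105.        ]]
(383, 766, 3)
```

View pics/o1.png

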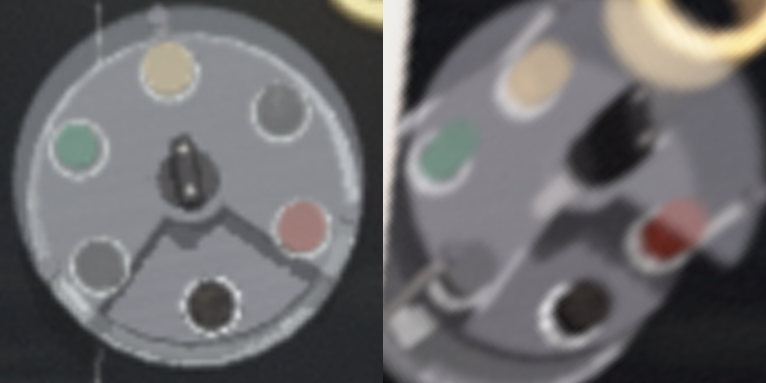

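Run:
```python
from h import *
im=np.load('top.npy').astype(np.float32); C0=np.array([581.52,96.76])
pts=dict(tan=(168,70),green=(78,147),gray1=(99,264),dark=(211,304),red=(302,228),gray2=(280,111))
Cs={}
for n,(u,v) in pts.items():
    x,y=C0[0]-(v-191.5)*.6,C0[1]-(u-191.5)*.6
    o=ortho('top',im,x,y,61,22,.25); N=o.shape[0]
    for _ in range(3):
        yy,xx=np.mgrid[:N,:N]; 
        if _==0: m=np.array([N/2,N/2])
        core=np.hypot(xx-m[0],yy-m[1])<20
        mu=o[core].mean(0); d=np.linalg.norm(o-mu,axis=2)
        r=np.hypot(xx-m[0],yy-m[1]); mask=((d<28)&(r<75)).astype(np.uint8)
        _n,l,st,ce=cv2.connectedComponentsWithStats(mask); k=l[int(m[1]),int(m[0])]; m=ce[k]
    prof=[d[(r>=q)&(r<q+4)].mean() for q in range(24,88,4)]
    w=(x-(m[1]-N/2)*.25,y-(m[0]-N/2)*.25); Cs[n]=w
    print(n,np.round(w,1),'diam',round(2*np.sqrt(st[k,4]/np.pi)*.25,1),np.round(prof).astype(int))
P=np.array(list(Cs.values())); c=P.mean(0); print('ctr',c)
for n,w in Cs.items(): q=np.array(w)-c; print(n,np.hypot(*q).round(1),np.degrees(np.arctan2(q[1],q[0])).round(1))
```

```text
tan [654.2 110.4] diam 34.7 [ 1  1  1  2  3  5  8 11 13 17 24 30 34 40 47 51]
green [607.5 165.1] diam 27.5 [ 1  2  3  5  6  8 13 24 43 62 72 68 53 40 33 32]
gray1 [536.4 150.8] diam 29.1 [ 1  1  2  2  3  5  9 21 43 67 80 77 65 55 49 51]
dark [513.2  85.2] diam 25.0 [  6   6   6   6   6  11  29  63 110 157 186 188 170 149 135 132]
red [560.1  30.8] diam 29.2 [ 1  1  2  2  2  3  8 18 32 48 59 59 51 45 44 45]
gray2 [630.8  43.5] diam 28.9 [ 6  7  7  6  6  6  7 15 32 54 72 80 77 69 62 58]
ctr [583.69509831  97.62749692]
tan 71.6 10.3
green 71.5 70.5
gray1 71.2 131.6
dark 71.6 -170.0
red 70.9 -109.5
gray2 71.8 -49.0
```

Run:
```python
from h import *
im=np.load('top.npy').astype(np.float32)
P=dict(tan=(654.2,110.4,(1,0,-1),62),green=(607.5,165.1,(-1,1,0),63),red=(560.1,30.8,(1,-1,0),61))
out=[]
for n,(x,y,w,z) in P.items():
    o=ortho('top',im,x,y,z,26,.25); N=o.shape[0]; s=o@np.array(w,float)
    yy,xx=np.mgrid[:N,:N]; r=np.hypot(xx-N/2,yy-N/2)*.25
    bg=np.median(s[(r>22)&(r<26)]); core=np.median(s[r<6])
    A=((s-bg)[r<21]).sum()/(core-bg)*.0625; print(n,bg,core,'diam',2*np.sqrt(A/np.pi))
for n,(x,y) in dict(tan=(654.2,110.4),green=(607.5,165.1),gray1=(536.4,150.8),dark=(513.2,85.2),red=(560.1,30.8),gray2=(630.8,43.5)).items():
    out.append(ortho('top',im,x,y,61,24,.19).clip(0,255))
cv2.imwrite('pics/o2.png',np.vstack([np.hstack(out[:3]),np.hstack(out[3:])])[:,:,::-1])
```

```text
tan -6.4475250244140625 32.3980712890625 diam 31.417996700545224
green 2.0511322021484375 30.306884765625 diam 25.99101254952605
red -1.6133804321289062 34.405006408691406 diam 29.27556540753893[ WARN:0@0.736] global loadsave.cpp:1063 imwrite_ Unsupported depth image for selected encoder is fallbacked to CV_8U.
```

View pics/o2.png

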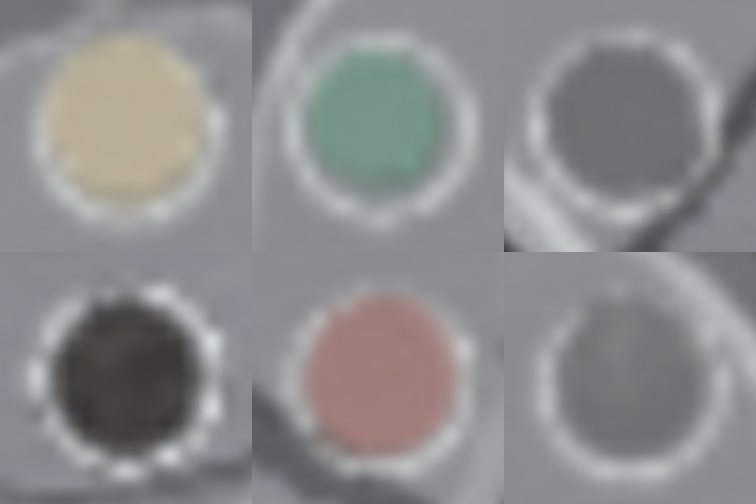

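Run:
```python
from h import *
t=np.load('top.npy')[122:180,298:356]; s=np.load('side.npy')[140:198,232:290]
a=[cv2.resize(q.clip(0,255).astype(np.uint8),(400,400),interpolation=cv2.INTER_CUBIC) for q in(t,s)]
cv2.imwrite('pics/c1.png',np.hstack(a)[:,:,::-1]); print(400/58)
```

```text
6.896551724137931
```

View pics/c1.png

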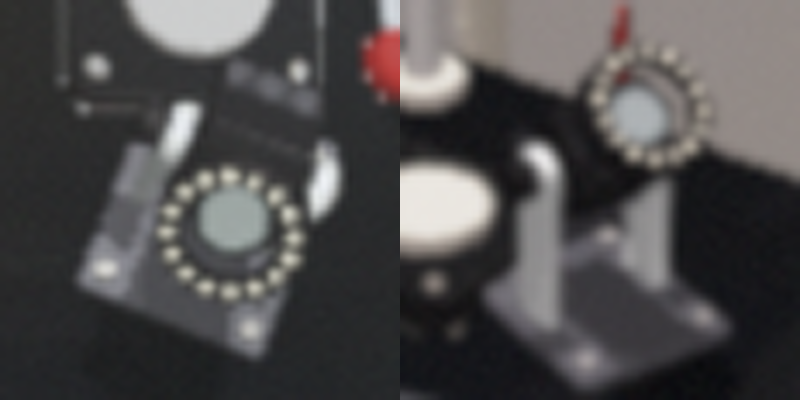

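```bash
cat > fit.py <<'E'
from h import *
from scipy.optimize import least_squares
from scipy.ndimage import maximum_filter
L={}
for c,(x0,y0,u,v,rr) in dict(top=(298,122,232,232,66),side=(232,140,253,107,54)).items():
    im=np.load(c+'.npy'); s=58/400; cx,cy=x0+u*s-.5,y0+v*s-.5; R=rr*s
    g=im.sum(2).astype(np.float32); G=cv2.GaussianBlur(cv2.resize(g,None,fx=8,fy=8,interpolation=cv2.INTER_CUBIC),(0,0),3)
    yy,xx=np.nonzero((maximum_filter(G,13)==G)); px,py=(xx+.5)/8-.5,(yy+.5)/8-.5
    d=np.hypot(px-cx,py-cy); k=(d>R*.75)&(d<R*1.25)&(G[yy,xx]>350)
    L[c]=np.c_[px,py][k]; print(c,cx,cy,len(L[c]),np.round(d[k]/R,2))
def axes(p):
    th,ps=p[2],p[3]; return np.array([np.sin(th)*np.cos(ps),np.sin(th)*np.sin(ps),np.cos(th)])
def circ(p):
    z=axes(p); a=np.cross(z,[0,0,1.]); a/=np.linalg.norm(a); b=np.cross(z,a); t=np.linspace(0,2*np.pi,181)[:-1,None]
    return np.array([p[0],p[1],88])+65*z+p[4]*(np.cos(t)*a+np.sin(t)*b)
def res(p):
    r=[]
    for c in L:
        q=proj(c,circ(p))
        for m in L[c]:
            e=m-q; i=np.argmin((e**2).sum(1)); tg=q[(i+1)%180]-q[i-1]; tg/=np.linalg.norm(tg); r.append(e[i,0]*tg[1]-e[i,1]*tg[0])
    return np.array(r)
c0=onz('top',[L['top'].mean(0)],140)[0]; print('ring ctr~',c0)
for ps0 in (190,210,230,250):
    ps=np.radians(ps0); p0=[c0[0]-37*np.cos(ps),c0[1]-37*np.sin(ps),.6,ps,26]
    s=least_squares(res,p0,loss='soft_l1',f_scale=.5,x_scale=[5,5,.1,.1,2])
    p=s.x; J=np.linalg.inv(s.jac.T@s.jac)*np.mean(res(p)**2)
    print(ps0,np.round(p[:2],1),'tilt',np.degrees(p[2]).round(1),'yaw',np.degrees(p[3]).round(1),'r',p[4].round(1),'rms',np.sqrt(np.mean(res(p)**2)).round(3),'sd',np.round(np.sqrt(np.diag(J)),3))
    np.save('cam.npy',p)
z=axes(p); o=np.array([p[0],p[1],88]); print('view',o+155*z,'z',z)
# cheek tops (z~101) from top picture
s=58/400
T=onz('top',[(298+u*s-.5,122+v*s-.5) for u,v in((183,125),(322,175))],101); B=onz('top',[(298+u*s-.5,122+v*s-.5) for u,v in((80,285),(262,355))],6)
for q in(T,B): d=q[0]-q[1]; print(np.round(q,1).tolist(),q.mean(0),'len',np.hypot(*d[:2]),'normal yaw',np.degrees(np.arctan2(d[1],d[0]))+90)
E
python3 fit.py
```

```text
top 331.14 155.14 16 [0.83 0.89 0.79 0.93 0.85 0.96 0.9  0.99 0.94 0.96 0.96 0.92 0.94 0.91
 0.92 0.91]
side 268.185 155.015 12 [1.1  1.01 1.09 0.98 1.04 0.93 1.   0.96 1.   0.98 0.89 0.95]
ring ctr~ [ 601.25100529 -164.21917171  140.        ]
190 [ 639.7 -183.6] tilt 40.4 yaw 152.9 r 24.2 rms 0.26 sd [1.224 1.961 0.013 0.052 0.185]
210 [ 639.7 -183.6] tilt 40.4 yaw 152.9 r 24.2 rms 0.26 sd [1.224 1.961 0.013 0.052 0.185]
230 [ 639.7 -183.6] tilt 40.4 yaw 152.9 r 24.2 rms 0.26 sd [1.224 1.961 0.013 0.052 0.185]
250 [ 639.7 -183.6] tilt 40.4 yaw 152.9 r 24.2 rms 0.26 sd [1.224 1.961 0.013 0.052 0.185]
view [ 550.21595171 -137.83756121  206.00316761] z [-0.5773192   0.29514144  0.76131076]
[[653.4, -153.1, 101.0], [634.1, -208.4, 101.0]] [ 643.72260343 -180.73842937  101.        ] len 58.509296360075645 normal yaw 160.757815942013
[[606.7, -123.8, 6.0], [577.8, -200.8, 6.0]] [ 592.25909125 -162.337826      6.        ] len 82.2429746053247 normal yaw 159.4139579163815
```

```bash
cat >> fit.py <<'E'
print('---refit')
def res2(p):
    r=[]
    for i,c in enumerate(L):
        q0=proj(c,circ(p)); q=q0+p[5+2*i:7+2*i]
        for m in L[c]:
            e=m-q; k=np.argmin((e**2).sum(1)); tg=q[(k+1)%180]-q[k-1]; tg/=np.linalg.norm(tg); r.append((e[k,0]*tg[1]-e[k,1]*tg[0])/.25)
    ps=p[3]; lat=np.array([-np.sin(ps),np.cos(ps)]); 
    return np.r_[r,(p[3]-np.radians(159.8))/np.radians(1.5),lat@(p[:2]-[592.3,-162.3])/2,lat@(p[:2]-[643.7,-180.7])/2.5,p[5:]/.6]
for w in (0,1):
    s=least_squares(res2,list(p)+[0]*4,loss='soft_l1'); p2=s.x; z=axes(p2); o=np.array([p2[0],p2[1],88])
    print(np.round(p2[:2],1),np.degrees(p2[2:4]).round(1),p2[4:].round(2),'view',(o+155*z).round(1),'z',z.round(4),'cost',s.cost)
    L={c:L[c] for c in L}
    keep={}; 
    rr=res2(p2)*.25; n=len(L['top']); print(np.round(rr[:n],2),np.round(rr[n:n+len(L['side'])],2))
    L['top']=L['top'][abs(rr[:n])<.5]; L['side']=L['side'][abs(rr[n:n+len(L['side'])])<.5]
np.save('cam.npy',np.r_[o+155*z,z])
E
python3 fit.py|sed -n '/---/,$p'
```

```text
---refit
[ 644.7 -181.9] [ 43.8 158.4] [24.66 -0.11  0.26 -0.22 -0.7 ] view [ 545.  -142.4  199.8] z [-0.6436  0.2551  0.7216] cost 5.105705324849129
[-0.11 -0.17  0.18  0.04 -0.04  0.24  0.08  0.09  0.17  0.17  0.09  0.07
  0.11 -0.14 -0.04 -0.12] [-0.2  -0.05  0.06 -0.22  0.02  0.04 -0.29 -0.03 -0.13  0.18 -0.11 -0.17]
[ 644.7 -181.9] [ 43.8 158.4] [24.66 -0.11  0.26 -0.22 -0.7 ] view [ 545.  -142.4  199.8] z [-0.6436  0.2551  0.7216] cost 5.105705324849129
[-0.11 -0.17  0.18  0.04 -0.04  0.24  0.08  0.09  0.17  0.17  0.09  0.07
  0.11 -0.14 -0.04 -0.12] [-0.2  -0.05  0.06 -0.22  0.02  0.04 -0.29 -0.03 -0.13  0.18 -0.11 -0.17]
```

Run:
```python
from h import *
s=58/400
T=lambda l:[(298+u*s-.5,122+v*s-.5) for u,v in l]
S=lambda l:[(232+(u-400)*s-.5,140+v*s-.5) for u,v in l]
def tri(a,b):
    o1,v1=ray('top',[a]);o2,v2=ray('side',[b]);A=np.c_[v1[0],-v2[0]];k=np.linalg.lstsq(A,o2-o1,rcond=None)[0]
    p,q=o1+k[0]*v1[0],o2+k[1]*v2[0];return (p+q)/2,np.linalg.norm(p-q)
print('corners'); 
for a,b in zip(T([(80,285),(262,355)]),S([(590,385),(730,325)])): print(tri(a,b))
for z in(0,8): print(z,'top',onz('top',T([(80,285),(262,355),(130,145)]),z).round(1).tolist(),'side',onz('side',S([(590,385),(730,325),(485,295)]),z).round(1).tolist())
print('ring',tri(T([(232,232)])[0],S([(653,107)])[0]))
print('cheekL',tri(T([(185,115)])[0],S([(543,150)])[0]))
for name in ('cheektop',): print(onz('top',T([(183,125),(322,175)]),101).round(1).tolist(),onz('side',S([(543,150)]),101).round(1))
```

```text
corners
(array([ 606.27975801, -123.67498719,    7.71694633]), np.float64(0.2426506774634058))
(array([ 578.06398102, -200.15670443,    8.00764662]), np.float64(1.347826318561501))
0 top [[607.9, -124.6, 0.0], [578.8, -202.0, 0.0], [669.0, -146.7, 0.0]] side [[611.8, -132.1, 0.0], [584.2, -209.5, 0.0], [693.2, -161.7, 0.0]]
8 top [[606.3, -123.6, 8.0], [577.5, -200.5, 8.0], [667.1, -145.6, 8.0]] side [[606.0, -123.4, 8.0], [578.7, -199.9, 8.0], [686.5, -152.6, 8.0]]
ring (array([ 603.6786381 , -165.6383575 ,  134.80710178]), np.float64(0.6676028098794969))
cheekL (array([ 656.62310165, -154.97730556,   99.1751504 ]), np.float64(2.8657505649967745))
[[653.4, -153.1, 101.0], [634.1, -208.4, 101.0]] [[ 653.6 -153.1  101. ]]
```

```bash
cat >> h.py <<'E'
from scipy.spatial.transform import Rotation as Ro
def go(p,R):
    s=bot.read_state(); R0=Ro.from_euler('xyz',s['tcp_rot'],degrees=True)
    d=R0.inv().apply(np.array(p)-s['eef_pos'])/50; r=(R0.inv()*R).as_rotvec(degrees=True)/6
    print('xyz',d.round(3).tolist(),'turn',r.round(3).tolist(),'t',round(s['t'],2))
def down(yaw): return Ro.from_euler('xyz',[180,0,yaw],degrees=True)
E
python3 - <<'E'
from h import *
go([583.7,97.6,165],down(10.4))
E
```

```text
xyz [11.485, -8.139, 1.666] turn [0.001, -0.0, 2.18] t 1.8
```

Call:
jog_arm(
  deltas=[
    {"xyz": [0.8, -0.57, 0], "turn": [0, 0, 0.2], "fingers": 0.5},
    {"xyz": [1.7, -1.2, 0], "turn": [0, 0, 0.4], "fingers": 0.5},
    {"xyz": [2.6, -1.85, 0], "turn": [0, 0, 0.6], "fingers": 0.5},
    {"xyz": [3.5, -2.5, 0], "turn": [0, 0, 0.8], "fingers": 0.5},
    {"xyz": [4.4, -3.1, 0], "turn": [0, 0, 1.0], "fingers": 0.5},
    {"xyz": [5.3, -3.8, 0], "turn": [0, 0, 1.2], "fingers": 0.5},
    {"xyz": [6.2, -4.4, 0], "turn": [0, 0, 1.4], "fingers": 0.5},
    {"xyz": [7.1, -5.0, 0.2], "turn": [0, 0, 1.6], "fingers": 0.5},
    {"xyz": [8.0, -5.7, 0.4], "turn": [0, 0, 1.8], "fingers": 0.5},
    {"xyz": [8.9, -6.3, 0.7], "turn": [0, 0, 2.0], "fingers": 0.5},
    {"xyz": [9.8, -6.95, 1.0], "turn": [0, 0, 2.18], "fingers": 0.5},
    {"xyz": [10.6, -7.5, 1.3], "turn": [0, 0, 2.18], "fingers": 0.5},
    {"xyz": [11.2, -7.95, 1.5], "turn": [0, 0, 2.18], "fingers": 0.5},
    {"xyz": [11.485, -8.139, 1.666], "turn": [0, 0, 2.18], "fingers": 0.5},
    {"xyz": [11.485, -8.139, 1.666], "turn": [0, 0, 2.18], "fingers": 0.5},
    {"xyz": [11.485, -8.139, 1.666], "turn": [0, 0, 2.18], "fingers": 0.5},
  ],
)

```text
t: 3.8
eef_pos: [583.5, 96.6, 165.4]
tcp_rot: [180.0, -0.0, 10.4]
force: [0.4, -0.2, -0.4]
finger_gap: 43.0
gripper_force: 0.0
```

Call:
jog_arm(
  deltas=[
    {"xyz": [0, -0.01, 0.4], "turn": [0, 0, 0], "fingers": 0.5},
    {"xyz": [0, -0.01, 0.8], "turn": [0, 0, 0], "fingers": 0.5},
    {"xyz": [0, -0.01, 1.1], "turn": [0, 0, 0], "fingers": 0.5},
    {"xyz": [0, -0.01, 1.2], "turn": [0, 0, 0], "fingers": 0.5},
    {"xyz": [0, -0.01, 1.2], "turn": [0, 0, 0], "fingers": 0.5},
    {"xyz": [0, -0.01, 1.2], "turn": [0, 0, 0], "fingers": 0.35},
  ],
  squeeze=20,
)

```text
t: 4.55
eef_pos: [584.0, 98.1, 105.7]
tcp_rot: [180.0, -0.1, 10.4]
force: [0.4, -0.5, -0.4]
finger_gap: 29.8
gripper_force: 0.0
```

Run:
```python
from h import *
s=bot.read_state(); print(s['force'],s['finger_gap'])
im=bot.capture('side'); a=im[165:275,165:285]; cv2.imwrite('pics/k1.png',cv2.resize(a,None,fx=5,fy=5,interpolation=cv2.INTER_CUBIC)[:,:,::-1])
```

```text
[ 0.44463684 -0.46215967 -0.43280976] 29.773410537042814
```

View pics/k1.png

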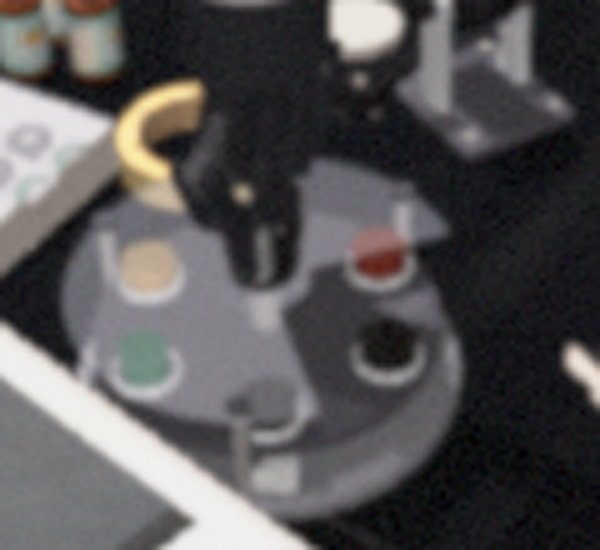

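The gripper straddles the knob at about (265,260) in the crop, with the green slim section visible at (145,355). I'll close the gripper on the bar.

Call:
jog_arm(
  deltas=[
    {"xyz": [0, 0, 0], "turn": [0, 0, 0], "fingers": 0.1},
    {"xyz": [0, 0, 0], "turn": [0, 0, 0], "fingers": 0.05},
    {"xyz": [0, 0, 0], "turn": [0, 0, 0], "fingers": 0.05},
    {"xyz": [0, 0, 0], "turn": [0, 0, 0], "fingers": 0.05},
  ],
  squeeze=30,
)

```text
t: 5.1
eef_pos: [583.6, 99.6, 105.7]
tcp_rot: [-179.9, -0.0, 10.4]
force: [-2.8, 9.8, 4.2]
finger_gap: 12.2
gripper_force: 34.1
```

Call:
jog_arm(
  deltas=[
    {"xyz": [0, -0.035, 0], "turn": [0, 0, 0], "fingers": 0.05},
    {"xyz": [0, -0.035, 0], "turn": [0, 0, 0], "fingers": 0.05},
  ],
)

```text
t: 5.35
eef_pos: [583.5, 99.8, 105.7]
tcp_rot: [180.0, -0.0, 10.4]
force: [-1.6, -0.7, 6.5]
finger_gap: 12.2
gripper_force: 34.4
```

Call:
jog_arm(
  deltas=[
    {"xyz": [0, 0, 0], "turn": [0, 0, -1], "fingers": 0.05},
    {"xyz": [0, 0, 0], "turn": [0, 0, -2], "fingers": 0.05},
    {"xyz": [0, 0, 0], "turn": [0, 0, -3], "fingers": 0.05},
    {"xyz": [0, 0, 0], "turn": [0, 0, -4], "fingers": 0.05},
    {"xyz": [0, 0, 0], "turn": [0, 0, -5], "fingers": 0.05},
    {"xyz": [0, 0, 0], "turn": [0, 0, -6], "fingers": 0.05},
    {"xyz": [0, 0, 0], "turn": [0, 0, -7], "fingers": 0.05},
    {"xyz": [0, 0, 0], "turn": [0, 0, -8], "fingers": 0.05},
    {"xyz": [0, 0, 0], "turn": [0, 0, -9], "fingers": 0.05},
    {"xyz": [0, 0, 0], "turn": [0, 0, -10], "fingers": 0.05},
    {"xyz": [0, 0, 0], "turn": [0, 0, -10], "fingers": 0.05},
  ],
)

```text
t: 6.72
eef_pos: [585.6, 97.5, 105.7]
tcp_rot: [179.7, 0.1, 70.5]
force: [10.2, -16.4, -2.7]
finger_gap: 12.2
gripper_force: 33.5
```

Call:
jog_arm(
  deltas=[
    {"xyz": [-0.03, 0.055, 0], "turn": [0, 0, 0], "fingers": 0.05},
    {"xyz": [-0.03, 0.06, 0], "turn": [0, 0, -1], "fingers": 0.05},
    {"xyz": [-0.03, 0.065, 0], "turn": [0, 0, -2], "fingers": 0.05},
    {"xyz": [-0.025, 0.07, 0], "turn": [0, 0, -3], "fingers": 0.05},
    {"xyz": [-0.025, 0.075, 0], "turn": [0, 0, -4], "fingers": 0.05},
    {"xyz": [-0.02, 0.08, 0], "turn": [0, 0, -5], "fingers": 0.05},
    {"xyz": [-0.015, 0.085, 0], "turn": [0, 0, -6], "fingers": 0.05},
    {"xyz": [-0.01, 0.09, 0], "turn": [0, 0, -7], "fingers": 0.05},
    {"xyz": [-0.005, 0.1, 0], "turn": [0, 0, -8], "fingers": 0.05},
    {"xyz": [0, 0.105, 0], "turn": [0, 0, -9], "fingers": 0.05},
    {"xyz": [0, 0.108, 0], "turn": [0, 0, -10], "fingers": 0.05},
    {"xyz": [0, 0.108, 0], "turn": [0, 0, -10], "fingers": 0.05},
  ],
)

```text
t: 8.22
eef_pos: [589.0, 97.9, 105.7]
tcp_rot: [179.9, 0.1, 130.4]
force: [0.4, -1.1, 4.8]
finger_gap: 12.4
gripper_force: 34.6
```

Call:
jog_arm(
  deltas=[
    {"xyz": [0, 0, 0], "turn": [0, 0, 0], "fingers": 0.45},
    {"xyz": [0, 0, 0], "turn": [0, 0, 0], "fingers": 0.45},
    {"xyz": [0, 0, 0], "turn": [0, 0, 0], "fingers": 0.45},
    {"xyz": [0, 0, -0.6], "turn": [0, 0, 0], "fingers": 0.45},
    {"xyz": [0, 0, -1.2], "turn": [0, 0, 0], "fingers": 0.45},
    {"xyz": [0, 0, -1.8], "turn": [0, 0, 0], "fingers": 0.45},
    {"xyz": [0, 0, -2.4], "turn": [0, 0, 0], "fingers": 0.45},
  ],
)

```text
t: 9.1
eef_pos: [588.2, 98.0, 225.9]
tcp_rot: [-180.0, -0.0, 130.4]
force: [-0.5, 0.2, -0.4]
finger_gap: 38.1
gripper_force: 0.0
```

Run:
```python
from h import *
im=avg('top',3).astype(np.float32)
o=ortho('top',im,513.2,85.2,63,30,.25); N=len(o); s=o[:,:,1]-o[:,:,0]; 
b=np.median(s); w=(s-b).clip(8,None)-8; yy,xx=np.mgrid[:N,:N]
print('core',s.max(),'green ctr (top cam)',513.2-((w*yy).sum()/w.sum()-N/2)*.25,85.2-((w*xx).sum()/w.sum()-N/2)*.25)
a=np.hstack([ortho('top',im,560,85,62,105,.55),ortho('side',bot.capture('side').astype(np.float32),560,90,62,105,.55)]).clip(0,255)
cv2.imwrite('pics/o3.png',a[:,:,::-1].astype(np.uint8))
print(bot.read_state()['joint_positions'].round(1),bot.read_state()['eef_pos'])
```

```text
core 20.040314 green ctr (top cam) nan nan
[  5.   26.3  88.9   0.   64.8 -35.4] [588.29239011  98.03585689 224.88544613]<stdin>:5: RuntimeWarning: invalid value encountered in scalar divide
```

View pics/o3.png

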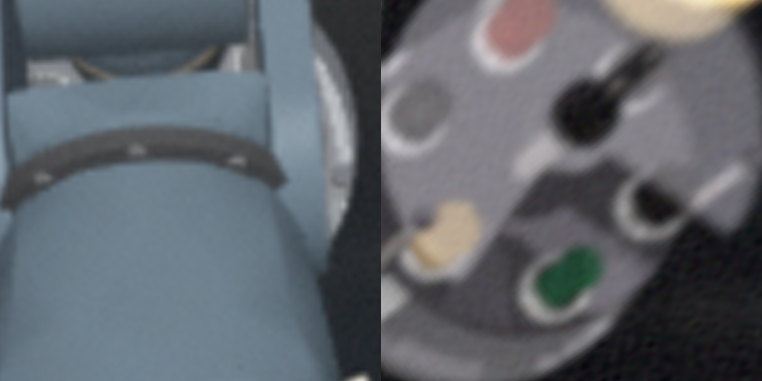

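Run:
```python
from h import *
go([516,87.4,130],down(100.4))
```

```text
xyz [0.775, -1.239, 1.897] turn [0.002, 0.0, 4.998] t 9.3
```

Call:
jog_arm(
  deltas=[
    {"xyz": [0.2, -0.32, 0], "turn": [0, 0, 1], "fingers": 0.5},
    {"xyz": [0.4, -0.64, 0.3], "turn": [0, 0, 2], "fingers": 0.5},
    {"xyz": [0.6, -0.95, 0.7], "turn": [0, 0, 3], "fingers": 0.5},
    {"xyz": [0.775, -1.239, 1.2], "turn": [0, 0, 4], "fingers": 0.5},
    {"xyz": [0.775, -1.239, 1.7], "turn": [0, 0, 5], "fingers": 0.5},
    {"xyz": [0.775, -1.239, 1.9], "turn": [0, 0, 5], "fingers": 0.5},
    {"xyz": [0.775, -1.239, 1.9], "turn": [0, 0, 5], "fingers": 0.5},
    {"xyz": [0.775, -1.239, 1.9], "turn": [0, 0, 5], "fingers": 0.5},
  ],
)

```text
t: 10.3
eef_pos: [516.5, 87.4, 130.5]
tcp_rot: [180.0, 0.0, 100.5]
force: [0.4, -1.1, -0.7]
finger_gap: 42.5
gripper_force: 0.0
```

Call:
jog_arm(
  deltas=[
    {"xyz": [0, 0, 0.3], "turn": [0, 0, 0], "fingers": 0.5},
    {"xyz": [0, 0, 0.6], "turn": [0, 0, 0], "fingers": 0.5},
    {"xyz": [0, 0, 0.85], "turn": [0, 0, 0], "fingers": 0.5},
    {"xyz": [0, 0, 1.05], "turn": [0, 0, 0], "fingers": 0.5},
    {"xyz": [0, 0, 1.2], "turn": [0, 0, 0], "fingers": 0.5},
    {"xyz": [0, 0, 1.27], "turn": [0, 0, 0], "fingers": 0.5},
    {"xyz": [0, 0, 1.27], "turn": [0, 0, 0], "fingers": 0.5},
    {"xyz": [0, 0, 1.27], "turn": [0, 0, 0], "fingers": 0.5},
  ],
)

```text
t: 11.3
eef_pos: [516.3, 87.4, 66.8]
tcp_rot: [180.0, 0.0, 100.4]
force: [-0.1, -0.5, 0.8]
finger_gap: 42.9
gripper_force: 0.0
```

Call:
jog_arm(
  deltas=[
    {"xyz": [0, 0, 0], "turn": [0, 0, 0], "fingers": 0.38},
    {"xyz": [0, 0, 0], "turn": [0, 0, 0], "fingers": 0.34},
    {"xyz": [0, 0, 0], "turn": [0, 0, 0], "fingers": 0.3},
    {"xyz": [0, 0, 0], "turn": [0, 0, 0], "fingers": 0.2},
    {"xyz": [0, 0, 0], "turn": [0, 0, 0], "fingers": 0.2},
    {"xyz": [0, 0, 0], "turn": [0, 0, 0], "fingers": 0.2},
  ],
  squeeze=25,
)

```text
t: 12.05
eef_pos: [516.1, 87.4, 66.7]
tcp_rot: [180.0, -0.0, 100.4]
force: [-1.4, 0.6, 5.5]
finger_gap: 23.5
gripper_force: 24.5
```

Call:
jog_arm(
  deltas=[
    {"xyz": [0, 0, 0], "turn": [0, 0, 0], "fingers": 0.2},
    {"xyz": [0, 0, -0.1], "turn": [0, 0, 0], "fingers": 0.2},
    {"xyz": [0, 0, -0.3], "turn": [0, 0, 0], "fingers": 0.2},
    {"xyz": [0, 0, -0.6], "turn": [0, 0, 0], "fingers": 0.2},
    {"xyz": [0, 0, -1.0], "turn": [0, 0, 0], "fingers": 0.2},
    {"xyz": [0, 0, -1.5], "turn": [0, 0, 0], "fingers": 0.2},
    {"xyz": [0, 0, -2.1], "turn": [0, 0, 0], "fingers": 0.2},
    {"xyz": [0, 0, -2.7], "turn": [0, 0, 0], "fingers": 0.2},
    {"xyz": [0, 0, -3.2], "turn": [0, 0, 0], "fingers": 0.2},
    {"xyz": [0, 0, -3.2], "turn": [0, 0, 0], "fingers": 0.2},
  ],
  squeeze=40,
)

```text
t: 13.3
eef_pos: [516.9, 87.4, 228.9]
tcp_rot: [179.8, 0.0, 100.4]
force: [-0.1, -0.4, -0.5]
finger_gap: 22.9
gripper_force: 39.2
```

Run:
```python
from h import *
im=bot.capture('side'); cv2.imwrite('pics/l1.png',cv2.resize(im[110:290,160:320],None,fx=3.3,fy=3.3,interpolation=cv2.INTER_CUBIC)[:,:,::-1])
z=np.array([-np.sin(np.radians(41))*np.cos(np.radians(20.7)),np.sin(np.radians(41))*np.sin(np.radians(20.7)),np.cos(np.radians(41))])
view=np.array([602.5,-165.2,136])+90*z; print(view,z)
# rotate the down tool pose by minimal rotation taking (0,0,-1) to -z, after yaw shift of arm plane
for yaw in (100.4,85,75,65):
    R0=down(yaw); ax=np.cross([0,0,-1.],-z); an=np.arcsin(np.linalg.norm(ax)); R=Ro.from_rotvec(ax/np.linalg.norm(ax)*an)*R0
    print(yaw,R.apply([0,0,1]).round(3),R.as_euler('xyz',degrees=True).round(1)); go(view+23*z,R)
```

```text
[ 547.26641477 -144.32896735  203.92386222] [-0.6137065   0.23190036  0.75470958]
100.4 [ 0.614 -0.232 -0.755] [143.3  19.8  93.8]
xyz [-4.514, -0.484, 0.121] turn [-5.835, -3.528, -0.003] t 13.35
85 [ 0.614 -0.232 -0.755] [140.1  10.2  81.3]
xyz [-4.514, -0.484, 0.121] turn [-6.273, -2.722, 2.454] t 13.35
75 [ 0.614 -0.232 -0.755] [139.1   3.7  73.6]
xyz [-4.514, -0.484, 0.121] turn [-6.519, -2.176, 4.048] t 13.35
65 [ 0.614 -0.232 -0.755] [139.1  -2.8  66.1]
xyz [-4.514, -0.484, 0.121] turn [-6.734, -1.612, 5.641] t 13.35
```

View pics/l1.png

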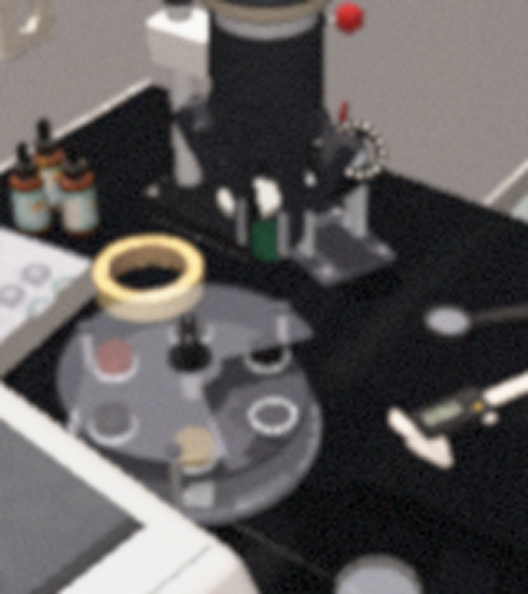

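Call:
jog_arm(
  deltas=[
    {"xyz": [-0.5, -0.05, 0], "turn": [-0.6, -0.35, 0], "fingers": 0.2},
    {"xyz": [-1.0, -0.1, 0], "turn": [-1.2, -0.7, 0], "fingers": 0.2},
    {"xyz": [-1.5, -0.15, 0], "turn": [-1.8, -1.1, 0], "fingers": 0.2},
    {"xyz": [-2.0, -0.2, 0], "turn": [-2.4, -1.45, 0], "fingers": 0.2},
    {"xyz": [-2.5, -0.25, 0], "turn": [-3.0, -1.8, 0], "fingers": 0.2},
    {"xyz": [-3.0, -0.3, 0], "turn": [-3.6, -2.15, 0], "fingers": 0.2},
    {"xyz": [-3.5, -0.35, 0], "turn": [-4.2, -2.5, 0], "fingers": 0.2},
    {"xyz": [-4.0, -0.42, 0.05], "turn": [-4.8, -2.9, 0], "fingers": 0.2},
    {"xyz": [-4.35, -0.46, 0.1], "turn": [-5.4, -3.25, 0], "fingers": 0.2},
    {"xyz": [-4.514, -0.484, 0.121], "turn": [-5.835, -3.528, 0], "fingers": 0.2},
    {"xyz": [-4.514, -0.484, 0.121], "turn": [-5.835, -3.528, 0], "fingers": 0.2},
    {"xyz": [-4.514, -0.484, 0.121], "turn": [-5.835, -3.528, 0], "fingers": 0.2},
    {"xyz": [-4.514, -0.484, 0.121], "turn": [-5.835, -3.528, 0], "fingers": 0.2},
  ],
)

```text
t: 14.98
eef_pos: [533.3, -138.7, 220.6]
tcp_rot: [143.5, 19.8, 93.8]
force: [0.2, 0.4, -0.4]
finger_gap: 23.1
gripper_force: 39.2
```

Run:
```python
from h import *
s=bot.read_state(); print(s['eef_pos'].round(1),s['tcp_rot'].round(1),s['joint_positions'].round(1),s['force'].round(1))
R=Ro.from_euler('xyz',s['tcp_rot'],degrees=True); print('tool z',R.apply([0,0,1]).round(3))
im=avg('side',4); t=avg('top',4); np.save('side2.npy',im); np.save('top2.npy',t)
a=[cv2.resize(q.clip(0,255).astype(np.uint8),(400,400),interpolation=cv2.INTER_CUBIC) for q in(t[120:200,290:370],im[120:200,220:300])]
cv2.imwrite('pics/f1.png',np.hstack(a)[:,:,::-1])
```

```text
[ 533.3 -138.7  220.6] [143.5  19.8  93.8] [-18.9  11.3 121.8 -11.4   6.2 -18.4] [ 0.2  0.4 -0.4]
tool z [ 0.612 -0.232 -0.756]
```

View pics/f1.png

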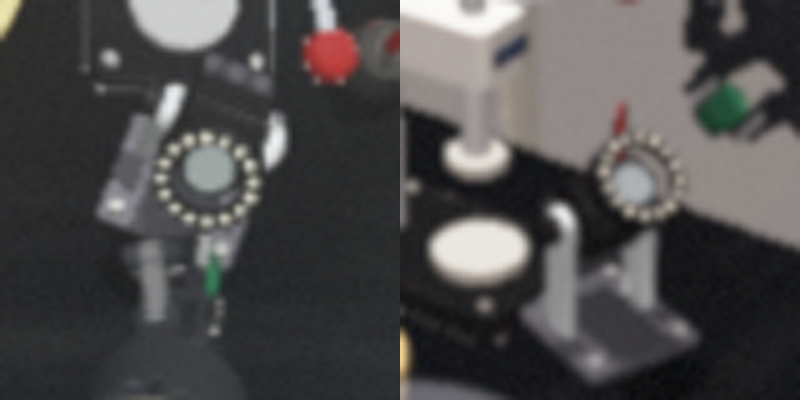

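Run:
```python
from h import *
s=bot.read_state(); R=Ro.from_euler('xyz',s['tcp_rot'],degrees=True); p=s['eef_pos']
th=np.linspace(0,2*np.pi,49)
cyl=np.array([[12.5*np.cos(a),12.5*np.sin(a),h] for h in np.linspace(3,23,11) for a in th])
W=p+R.apply(cyl)
for c,f,(x0,y0,x1,y1) in(('side','side2.npy',(275,125,300,150)),('top','top2.npy',(320,160,345,190))):
    im=np.load(f); S=8; g=cv2.resize((im[y0:y1,x0:x1,1]-im[y0:y1,x0:x1,0]).astype(np.float32),None,fx=S,fy=S,interpolation=cv2.INTER_CUBIC)
    m=(g>g.max()*.5).astype(np.uint8); _,l,st,ce=cv2.connectedComponentsWithStats(m); k=1+np.argmax(st[1:,4])
    b=lambda v,o:(v+.5)/S-.5+o
    print(c,'obs x',b(st[k,0],x0).round(1),b(st[k,0]+st[k,2],x0).round(1),'y',b(st[k,1],y0).round(1),b(st[k,1]+st[k,3],y0).round(1),'c',b(ce[k][0],x0).round(2),b(ce[k][1],y0).round(2),'area',st[k,4]/64)
    q=proj(c,W).astype(np.float32); h=cv2.convexHull(q); M=cv2.moments(h)
    print(c,'pred x',q[:,0].min().round(1),q[:,0].max().round(1),'y',q[:,1].min().round(1),q[:,1].max().round(1),'c',round(M['m10']/M['m00'],2),round(M['m01']/M['m00'],2),'area',M['m00'])
    e=proj(c,p+R.apply([[0,0,3],[0,0,23]])); print('axis ends',e.round(1).tolist(), 'mm dir per 5mm z/x:',(proj(c,[p+[5,0,0],p+[0,5,0],p+[0,0,5]])-proj(c,[p])).round(2).tolist())
```

```text
side obs x 280.1 288.9 y 136.8 145.2 c 284.55 141.22 area 50.734375
side pred x 277.8 289.2 y 136.2 147.5 c 283.46 141.87 area 91.71284021064639
axis ends [[285.1, 140.4], [281.8, 143.3]] mm dir per 5mm z/x: [[-1.57, -0.52], [-0.95, 0.72], [0.11, -1.63]]
top obs x 330.6 333.4 y 171.4 178.6 c 332.03 175.19 area 15.40625
top pred x 321.9 332.8 y 167.2 180.1 c 327.36 173.64 area 111.88358863489702
axis ends [[327.0, 175.6], [327.7, 171.7]] mm dir per 5mm z/x: [[-0.03, -2.03], [-2.04, -0.02], [0.34, -0.33]]
```

Run:
```python
from h import *
im=np.load('side2.npy')[133:151,274:293].round().astype(int)
print('G-R'); print(im[:,:,1]-im[:,:,0]); print('sum/3'); print(im.sum(2)//3)
```

```text
G-R
[[-8 -8 -8 -8 -7 -6 -2  1  0 -1  0  0  0 -3 -4 -5 -6 -7 -7]
 [-9 -9 -8 -6 -7 -1  2 -3 -2  1  0 -1 -4 -5 -7 -8 -7 -8 -8]
 [-8 -9 -8 -7 -4 -2 -2 -2 -2  0  1 -1 -3 -6 -8 -8 -7 -7 -8]
 [-8 -8 -8 -4 -3 -1 -1 -3 -2  1 10 11  6 -3 -7 -8 -8 -7 -8]
 [-9 -8 -6 -4 -1 -1 -2 -3  0  7 26 36 30 13 -1 -8 -7 -8 -8]
 [-7 -8 -7 -4 -3 -3 -3  0  8 23 38 48 52 38 14 -2 -7 -8 -8]
 [-7 -8 -7 -7 -4 -2  1  8 23 39 42 47 52 54 33  8 -4 -7 -5]
 [-8 -8 -7 -6 -4 -2  7 23 37 44 43 45 52 57 44 15 -2 -4 -4]
 [-8 -9 -7 -6 -3  5 18 36 39 42 42 44 46 52 46 19  2 -2 -2]
 [-8 -9 -8 -6 -3 10 28 36 39 40 44 45 44 49 43 23  3 -2 -2]
 [-8 -7 -8 -7 -4  8 26 36 38 39 42 43 41 38 30 13 -1 -2 -1]
 [-8 -8 -8 -7 -5  2 18 31 34 35 37 39 35 25 10  0 -3 -3 -3]
 [-9 -8 -8 -8 -5 -2  5 18 30 29 27 24 17  7  0 -3 -2 -3 -2]
 [-8 -8 -7 -8 -7 -7 -2  6 11 12  7  3  2 -2 -4 -2 -3 -2 -4]
 [-7 -8 -8 -8 -7 -8 -6 -4 -1 -2 -4 -5 -5 -4 -5 -3 -4 -3 -6]
 [-7 -8 -8 -8 -8 -8 -8 -6 -7 -7 -8 -8 -7 -6 -7 -7 -5 -7 -8]
 [-8 -8 -7 -8 -8 -8 -8 -7 -7 -8 -9 -9 -8 -8 -7 -7 -7 -8 -7]
 [-8 -7 -8 -8 -7 -8 -7 -6 -7 -7 -7 -7 -9 -6 -7 -8 -8 -8 -9]]
sum/3
[[140 140
[... 749 characters left out ...]
  48  52  56  55  55  55  62  68  68  64  68
   63]
 [140 141 141 135 110  74  50  46  49  53  54  54  56  54  54  60  74  90
   78]
 [141 141 140 137 123  93  65  48  46  48  50  52  50  47  58  74  90  93
   74]
 [141 140 140 140 134 116  87  59  44  46  53  49  46  53  74  89  92  80
   64]
 [140 140 140 140 139 133 113  85  63  62  76  74  64  74  90  92  79  70
   81]
 [140 140 141 140 141 138 132 116  99 101 111 109  96  97 104  94  78  86
  113]
 [141 140 139 141 141 140 140 134 131 132 135 133 125 120 122 115 106 117
  132]
 [141 138 138 140 141 140 140 139 140 138 139 141 137 135 135 134 132 137
  139]
 [132 132 139 141 141 141 141 140 141 139 140 140 141 140 139 139 139 140
  139]]
```

```bash
cat >> fit.py <<'E'
print('===')
s=58/400
CT=np.array([(298+u*s-.5,122+v*s-.5) for u,v in((80,285),(262,355))]); CS=np.array([(232+(u-400)*s-.5,140+v*s-.5) for u,v in((590,385),(730,325))])
KT=np.array([(298+u*s-.5,122+v*s-.5) for u,v in((183,125),(322,175))])
def res3(p,off0,sg):
    r=[]; off=dict(top=p[5:7],side=p[7:9]); ps=p[3]; f=np.array([np.cos(ps),np.sin(ps)]); lat=np.array([-f[1],f[0]])
    for c in L:
        q=proj(c,circ(p))+off[c]
        for m in L[c]:
            e=m-q; k=np.argmin((e**2).sum(1)); tg=q[(k+1)%180]-q[k-1]; tg/=np.linalg.norm(tg); r.append((e[k,0]*tg[1]-e[k,1]*tg[0])/.2)
    m=p[:2]+p[9]*f; cor=[np.r_[m-41*lat,8],np.r_[m+41*lat,8]]
    A=np.array(cor); 
    r+=list(((proj('top',A)+off['top']-CT)/.7).ravel())+list(((proj('side',A)+off['side']-CS)/.7).ravel())
    K=np.array([np.r_[p[:2]-30*lat,101],np.r_[p[:2]+30*lat,101]]); r+=list(((proj('top',K)+off['top']-KT)/1.2).ravel())
    return np.r_[r,(p[5:9]-off0)/sg,(p[9]-50)/3,(np.degrees(p[2])-35)/5]
for off0,sg in (([0.8,1.1,.2,-.4],.3),([.5,.6,.2,-.4],.3),([0,0,0,0],.5)):
    st=least_squares(res3,[642,-180,.7,np.radians(159),24.5]+off0+[50],args=(np.array(off0),sg),bounds=([500,-300,.3,2,20,-3,-3,-3,-3,30],[800,0,np.radians(42),3.5,30,3,3,3,3,70]))
    q=st.x; z=axes(q); o=np.array([q[0],q[1],88]); print(np.round(q[:2],1),np.degrees(q[2:4]).round(1),q[4:].round(2),'ring',(o+65*z).round(1),'view',(o+155*z).round(1),'z',z.round(3),'cost',st.cost.round(2))
E
python3 fit.py|sed -n '/===/,$p'
```

```text
===
[ 644.4 -179.6] [ 42.  157.7] [24.49  0.68  0.87  0.52 -0.5  53.96] ring [ 604.2 -163.1  136.3] view [ 548.4 -140.3  203.2] z [-0.619  0.253  0.743] cost 13.36
[ 643.7 -180. ] [ 42.  157.8] [24.5   0.5   0.58  0.25 -0.51 54.  ] ring [ 603.4 -163.5  136.3] view [ 547.7 -140.8  203.2] z [-0.62   0.253  0.743] cost 12.49
[ 642.8 -181. ] [ 42.  157.8] [24.5   0.11  0.22 -0.19 -0.46 54.05] ring [ 602.5 -164.5  136.3] view [ 546.7 -141.8  203.2] z [-0.619  0.253  0.743] cost 13.27
```

Run:
```python
from h import *
s=bot.read_state(); go(s['eef_pos']+[1,2.4,.7],Ro.from_euler('xyz',s['tcp_rot'],degrees=True))
```

```text
xyz [0.039, 0.036, -0.009] turn [0.0, 0.0, 0.0] t 15.38
```

Call:
jog_arm(
  deltas=[
    {"xyz": [0.02, 0.02, -0.005], "turn": [0, 0, 0], "fingers": 0.2},
    {"xyz": [0.04, 0.035, -0.01], "turn": [0, 0, 0], "fingers": 0.2},
    {"xyz": [0.04, 0.035, -0.01], "turn": [0, 0, 0], "fingers": 0.2},
    {"xyz": [0.04, 0.035, -0.01], "turn": [0, 0, 0], "fingers": 0.2},
    {"xyz": [0.04, 0.035, -0.01], "turn": [0, 0, 0], "fingers": 0.2},
    {"xyz": [0.04, 0.035, -0.01], "turn": [0, 0, 0], "fingers": 0.2},
  ],
)

```text
t: 16.12
eef_pos: [534.0, -136.6, 221.1]
tcp_rot: [143.4, 19.8, 93.8]
force: [-0.3, 0.7, -0.3]
finger_gap: 23.6
gripper_force: 39.2
```

Run:
```python
from h import *
s=bot.read_state(); print(s['eef_pos'].round(1),s['tcp_rot'].round(1),s['joint_positions'].round(1),s['joint_velocities'].round(2),s['gripper_force'])
im=avg('side',3); cv2.imwrite('pics/e1.png',cv2.resize(im[110:270,170:320].clip(0,255).astype(np.uint8),None,fx=3.6,fy=3.6,interpolation=cv2.INTER_CUBIC)[:,:,::-1])
```

```text
[ 534.  -136.6  221.1] [143.4  19.8  93.8] [-18.5  11.2 121.7 -13.4   6.3 -16.1] [ 0.07  0.01 -0.13  0.01  0.14  0.16] 39.226884841918945
```

View pics/e1.png

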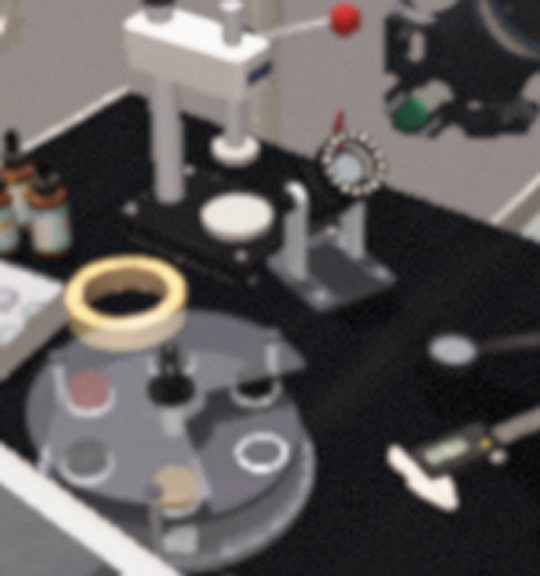

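The green slim section is held at (410,112), facing the ring light at (352,163). Its cup at the opening, (262,452), is empty. The sections I can see are seated in their cups. I'm handing in.

```bash
python3 -c "
from cell import bot
print(bot.job_done())"
```

```text
the job is handed in; nothing more can be done
None
```

I turned the carousel 120° to bring the slim (green) section to the opening, lifted it out, and handed the job in at about 16 s with it held still at the estimated view point. The hand-in gave no verdict; my view-point estimate is good to a few mm, and the lens-tilt fit ended at its 42° limit, so I used about 41°.

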